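Release the card-reader cradle and trap it part-way out

TASK

Press down the long spring button on top of the card-reader dock with one fingertip, and with the other finger trap the cradle that creeps out of the dock's open front, by its upright tab, before it runs out to its end stop. Finish while holding: one finger still keeps the button down, the other stands in front of the tab and keeps the cradle still, part-way out. Grip and lift nothing, leave the card reader lying in the cradle, do not shove the cradle hard, and leave everything else on the counter where it stands.

Things in the scene. Friction and masses are not known exactly. Their poses are not given: they have to be found in the camera images.
- dock: Card-reader dock fixed to the counter. Pale grey housing x -50 to +68 mm, 104 wide, 50 high, on a metal base plate x -160 to +70 mm, 8 thick, that runs on in front as a track (rails 13 high, end stop 16 high). Origin on the counter, on the middle line; -x is the way the cradle comes out, z up. It stands crosswise: the cradle comes out to the robot's right (world -y), give or take 0.4 rad.
- button_top (a point): Centre of the top of the spring button: a black bar 26 mm (along dock x) by 46 mm (along dock y) with three fine ribs, on the roof at the housing's open front. At dock (-30, 0, 64) mm when up; it goes down with the button to 56 mm (the collar round it is 53 mm high).
- release_button (a joint): Travel of the button (m): 0 up, 0.008 fully down. Spring return: about 2.3 N at the start, 6 N fully down. From about 0.004 m the latch lets the cradle go; held down means over 0.0045 m.
- tab_face (a point): Point on the outer (-x) face of the cradle's upright metal tab, 50 mm wide, 7 mm thick, top edge 90 mm above the counter (34 mm above the pressed button). At home at dock (-66, 0, 75) mm: the outer face is 36 mm from the button's centre, the inner face 16 mm from the button's edge. Moves along dock -x with the cradle.
- reader_cradle (a joint): How far the cradle is out (m): 0 home and latched, 0.085 at the end stop. Once released a spring of about 3.5 N (2.6 N at the end) drives it and a damper slows it to about 35 mm/s: some 2.5 s to run out. Anything firm in front of the tab stops it. The latch keeps it from being pushed back home unless the button is down.
- card_reader: White card reader, 68 x 68 x 14 mm, lying loose in the cradle (floor 12 mm above the counter, side walls 12 mm), mostly under the housing's roof at the start. Origin at the centre of its underside.
- jam_jar: Bystander: glass jam jar, 62 mm across, 85 mm high, standing close behind the dock's closed back. Origin under its centre.
- service_bell: Bystander: counter bell, 83 mm across, 62 mm high with its own small button on top. Origin under its centre.
- green_tape: Bystander: roll of tape lying flat, 96 mm across, 25 mm high, at the far left. Origin under its centre.

How it is judged:
By the outcome, as a careful person would: the job done as asked, in the order asked, and still so for the second after the job is handed in, while the arm keeps its last pose, push and grip.
It also fails if it takes over 38 s, if anything falls off the work surface, if the arm or the gripper's body presses on something with over 40 N, if the wrist force passes 120 N, or if a joint passes its speed limit or range.

ROBOT

A 6-joint arm with a two-finger parallel gripper is mounted at the origin on the work surface; the furniture and walls round the work are solid. World frame = base frame: x ahead of the robot, y to its left, z up, the work surface at z = 0. Lengths are in mm, angles in degrees, forces in N, time in s.
With the tool pointing down it reaches from about 350 to 850 mm from the base axis. Payload 8.1 kg.
Tool frame: the origin (TCP) lies at the very end of the fingers, on their centre line; the grasp point (between the pads) lies 19 mm behind it (pinch_z is the z of the grasp point in the tool frame, in mm); z points along the fingers, y is the direction in which the jaws open and shut (so a half turn about z gives the same grasp; the last joint's range is limited). The gripper opens to 85 mm and grips with 20 to 120 N. Pads are 22 mm wide; open, the fingers measure 114 mm over their backs; the gripper's body (76 mm by 85 mm) begins 54 mm behind the grasp point. The pads swing forward as they close: fully open they stand 13 mm farther back than shut.
Start: joints at [66.383, 7.471, 85.268, -0, 87.261, -4.893], TCP at [192.587, 568.256, 204.092] pointing down, gripper open.
Joint ranges: [-169.43, 169.43], [-51.17, 129.36], [1.28, 143.12], [-76.62, 256.62], [0, 156.53], [-152.29, 152.29]. Speed limits (degrees/s): [136.94, 136.94, 159.86, 180, 180, 180].

INTERFACE

Orientations are given as [roll, pitch, yaw] about the fixed x, y, z axes, in that order (R = Rz(yaw) Ry(pitch) Rx(roll)).
In Python, from bench import * gives the robot as it stands.
- The arm moves only by the shell command python3 -m creep 'ROWS' [FORCE]. ROWS is a JSON object of lists of equal length, an entry for each row: "translation": the shift along the tool's x, y, z in mm, a list of three; "rotation": the turn, a rotation vector about the tool's x, y, z in rad, a list of three; "claw": the finger opening in mm, from 0 to 85.4. In form: {"translation": [[dx, dy, dz], ...], "rotation": [[ax, ay, az], ...], "claw": [claw, ...]}. A call has 1 to 10 rows; each row shifts and turns the commanded pose from where the row before left it, along the tool's axes as they then stand; what a row does not reach is not made up. A row lasts 1/10 s, in which the tool goes at most 50 mm and 8.59 degrees, less where a joint would pass 70% of its speed; a pose out of reach is approached as far as the arm can. A call is refused whole if a number of a shift passes 50 or a number of a turn 0.15, either way. A call with a gripper value outside its range is refused whole. The fingers move at their own pace and stop on an object; FORCE is the grip in N (left out, the last holds). Time passes only in rows, so rows that do not move let the fingers close. It gives the time, the measured TCP pose, the force and the opening at its end, in the units of the state.
- sense(): the state, without advancing time (a new reading comes with each control period).
- snapshot(name): name is "side" or "top"; returns a dict with "frame" (384x512x3 uint8, red, green, blue), "intrinsics" (3x3 intrinsics, pixels), "dist" ([k1, k2, p1, p2, k3] as OpenCV has them; the pictures are not rectified), "extrinsics" (4x4, takes a point from camera to world coordinates). Camera axes: x right, y up, looking along -z (the intrinsics and any distortion apply to the point x, -y, -z); pixel columns grow to the right and rows downward; lengths in mm; the calibration is good to about 2 mm. A picture is of the moment at which its call begins. There is no depth.
- hand_in(): hands the job in, once; it reports no verdict.
The state is a dict: "time": time; "joint_pos": joint angles; "qd": joint speeds; "joint_efforts": joint torques, N m; "tool_pos": TCP position; "tcp_rot": TCP orientation; "ft_force": force on the tool from outside, world axes, zero at the start; "wrist_torque": the same for the moment, N m; "finger_gap": finger opening in mm.
Only numpy, scipy, OpenCV 4.12 (cv2) and the standard library are available. Lean on these libraries where they do the work, as an engineer would, in place of code of your own. Each camera call takes 0.05 s, during which the arm holds its last target.

## Working session

There is one attempt and no reset: what is moved stays moved. The work goes in short steps, Python scripts to look and compute and a shell command to move; the robot and the scene stay as the last step left them, time stands still between calls to the robot, and variables do not carry over. Pictures are saved under pics/ and viewed, and the job is handed in when it is done.

```bash
mkdir -p pics; python3 - <<'E'
from bench import *
import cv2,json
s=sense();print(s)
for n in("side","top"):
    d=snapshot(n);cv2.imwrite(f"pics/{n}0.png",d["frame"][...,::-1])
    print(n,d["intrinsics"],d["dist"],d["extrinsics"])
E
```

```text
{'time': 0.0, 'joint_pos': array([ 6.63815896e+01,  7.51453190e+00,  8.53296195e+01, -4.50742844e-04,
        8.72627158e+01, -4.89239755e+00]), 'qd': array([ 0.04647583,  0.03121547,  0.00469205, -0.03721903, -0.22229846,
       -0.03657849]), 'joint_efforts': array([ 5.15044976e-04, -5.69403970e+01, -5.00550842e+01,  1.80330726e-04,
        1.47179340e-02, -1.15523703e-04]), 'tool_pos': array([192.35617032, 567.6872685 , 203.04723942]), 'tcp_rot': array([-1.79893484e+02, -8.66558996e-03,  1.61274001e+02]), 'ft_force': array([ 0.15746057, -0.43364186,  0.16950973]), 'wrist_torque': array([-0.0568935 ,  0.03011732, -0.02662139]), 'finger_gap': 85.06476031185412}
side [[346.91151433   0.         255.29558029]
 [  0.         346.91151433 189.03267494]
 [  0.           0.           1.        ]] [-0.05770412  0.          0.          0.          0.        ] [[ 9.98203810e-01 -4.78295012e-02  3.60761942e-02  4.91330327e+02]
 [ 5.75093471e-02  5.96259122e-01 -8.00729501e-01 -6.32681292e+02]
 [ 1.67877328e-02  8.01365958e-01  5.97938771e-01  5.70947430e+02]
 [ 0.00000000e+00  0.00000000e+00  0.00000000e+00  1.00000000e+00]]
top [[426.38012869   0.         254.96257117]
 [  0.         426.38012869 188.79513616]
 [  0.           0.           1.        ]] [-0.11688434  0.          0.          0.          0.        ] [[-1.11558376e-01  9.69272702e-01 -2.19237673e-01  2.67251055e+02]
 [-9.93750201e-01 -1.09676251e-01  2.07763711e-02  5.59229643e+01]
 [-3.90719658e-03  2.20185260e-01  9.75450247e-01  1.04011271e+03]
 [ 0.00000000e+00  0.00000000e+00  0.00000000e+00  1.00000000e+00]]
```

View pics/side0.png

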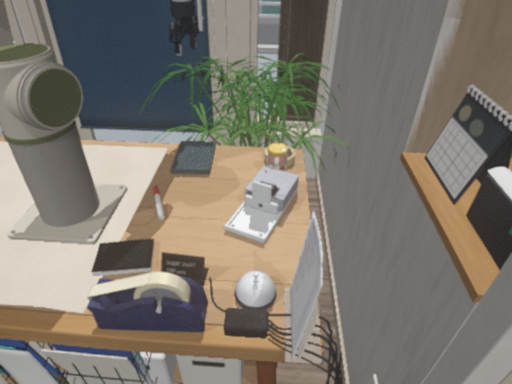

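View pics/top0.png

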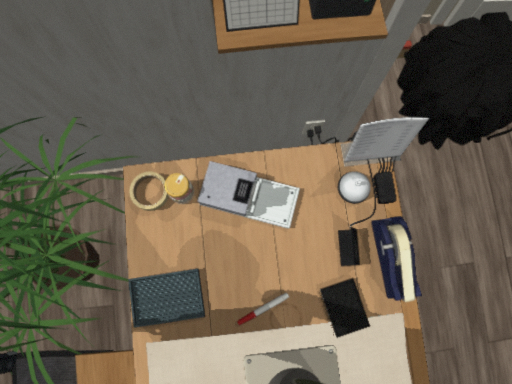

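The side view shows the dock at about (265,205) with its track toward the lower left and the bell at (255,290). The top view shows the housing at about (228,188), the black button at (243,190), the track out to (298,205), the jar at (177,187) and the tape at (149,190). I'll zoom in next.

```bash
python3 - <<'E'
import cv2
a=cv2.imread("pics/top0.png")[150:240,160:310];cv2.imwrite("pics/topz.png",cv2.resize(a,None,fx=5,fy=5,interpolation=cv2.INTER_CUBIC))
a=cv2.imread("pics/side0.png")[135:250,215:325];cv2.imwrite("pics/sidez.png",cv2.resize(a,None,fx=5,fy=5,interpolation=cv2.INTER_CUBIC))
E
```

```text
(no output)
```

View pics/topz.png

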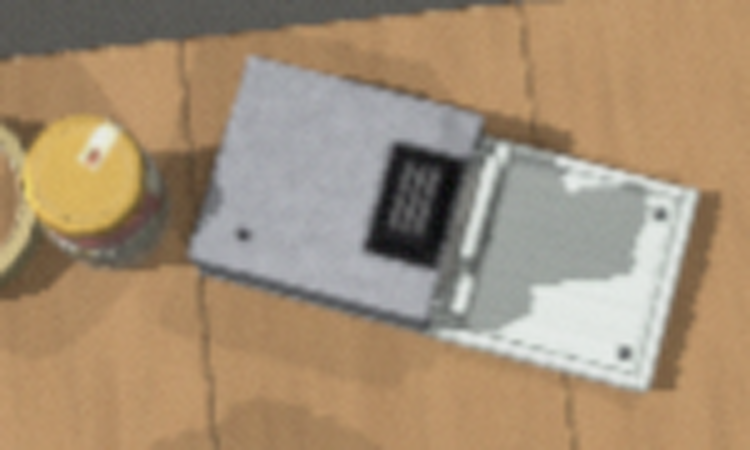

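View pics/sidez.png

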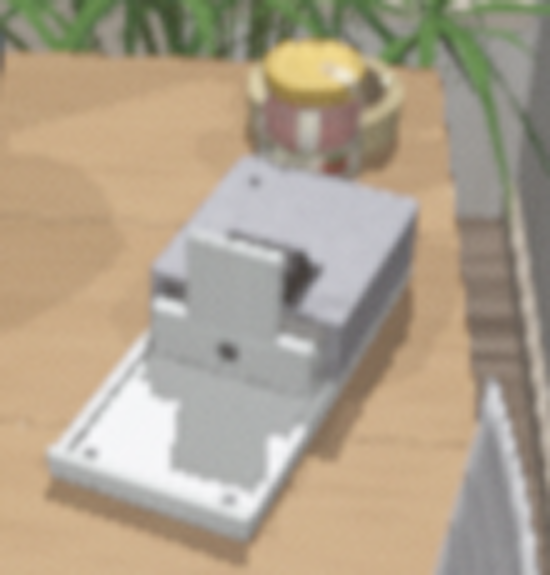

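```bash
cat > h.py <<'E'
import numpy as np,cv2
from bench import *
def ray(d,px):
    K=np.array(d["intrinsics"]);u=cv2.undistortPoints(np.float64(px).reshape(-1,1,2),K,np.float64(d["dist"])).reshape(-1,2)
    E=np.array(d["extrinsics"]);v=np.c_[u[:,0],-u[:,1],-np.ones(len(u))]@E[:3,:3].T
    return E[:3,3],v
def onz(d,px,z):
    o,v=ray(d,px);return o+v*((z-o[2])/v[:,2])[:,None]
def proj(d,P):
    E=np.array(d["extrinsics"]);c=(np.atleast_2d(P)-E[:3,3])@E[:3,:3]
    c=c*[1,-1,-1]
    return cv2.projectPoints(c.reshape(-1,1,3),np.zeros(3),np.zeros(3),np.array(d["intrinsics"]),np.float64(d["dist"]))[0].reshape(-1,2)
E
python3 - <<'E'
from h import *
d=snapshot("top");s=snapshot("side")
t=lambda p:(np.array(p)+.5)/5-.5+[160,150]
q=lambda p:(np.array(p)+.5)/5-.5+[215,135]
R=onz(d,t([(250,57),(482,118),(428,325),(192,258)]),50)
print("roof",R.round(1), "sides",np.linalg.norm(np.diff(R[[0,1,2,3,0]],axis=0),axis=1))
E_=onz(d,t([(697,188),(650,388)]),16);print("end",E_.round(1))
f=d["frame"][150:240,160:310].astype(int).max(2)
m=(f<60).astype(np.uint8);n,l,st,c=cv2.connectedComponentsWithStats(m)
for i in range(1,n):
  if st[i,4]>60: print(st[i],c[i],onz(d,[c[i]+[160,150]],60),cv2.minAreaRect(np.argwhere(l==i)[:,::-1].astype(np.float32)))
Rs=onz(s,q([(250,157),(418,200),(152,268),(345,325)]),50);print("roof side",Rs.round(1))
Es=onz(s,q([(50,460),(245,525)]),16);print(Es.round(1))
T=q([(188,236),(284,258)]);print("tab top side at z90",onz(s,T,90).round(1))
# tab top edge, top view at z=90
print("tab top topview",onz(d,t([(500,155),(460,310)]),90).round(1))
E
```

```text
roof [[570.7 136.3  50. ]
 [527.6  28.1  50. ]
 [430.6  64.6  50. ]
 [475.  172.4  50. ]] sides [116.46925485 103.68971123 116.65056357 102.30053617]
end [[489.2 -74.3  16. ]
 [393.5 -38.4  16. ]]
[ 74  29  19  24 211] [82.87677725 41.16587678] [[485.04995284  63.95626906  60.        ]] ((82.71922302246094, 40.69615173339844), (14.032926559448242, 21.663330078125), 15.255120277404785)
roof side [[479.4 173.1  50. ]
 [570.5 138.5  50. ]
 [433.9  66.4  50. ]
 [530.6  27.7  50. ]]
[[394.9 -41.6  16. ]
 [487.3 -77.3  16. ]]
tab top side at z90 [[453.3  39.6  90. ]
 [499.4  25.5  90. ]]
tab top topview [[498.8  23.   90. ]
 [429.2  49.1  90. ]]
```

```bash
python3 - <<'E'
from h import *
d=snapshot("top");s=snapshot("side")
for z in(-200,0,150,250):print(z,"crown",onz(d,[(80,245)],z).round(), "right leaf tip",onz(d,[(135,265)],z).round(),"upleaf",onz(d,[(75,120)],z).round())
o,v=ray(s,[(245,60),(245,110),(150,105),(330,75)])
for y in(300,400,500):print(y,[(o+w*((y-o[1])/w[1])).round() for w in v])
for p in [(192,568,203),(192,568,300),(330,300,203),(330,300,300)]:print(p,proj(s,p),proj(d,p))
ux=np.array([np.cos(np.radians(68.6)),np.sin(np.radians(68.6))])
print(np.array([499.2,92.0])-73*ux)
E
```

```text
-200 crown [[ 435.  564. -200.]] right leaf tip [[ 360.  401. -200.]] upleaf [[ 833.  574. -200.]]
0 crown [[408. 482.   0.]] right leaf tip [[345. 346.   0.]] upleaf [[742. 490.   0.]]
150 crown [[387. 421. 150.]] right leaf tip [[333. 304. 150.]] upleaf [[674. 428. 150.]]
250 crown [[374. 380. 250.]] right leaf tip [[326. 276. 250.]] upleaf [[628. 386. 250.]]
300 [array([415., 300., 299.]), array([415., 300., 157.]), array([136., 300., 162.]), array([644., 300., 268.])]
400 [array([407., 400., 270.]), array([407., 400., 112.]), array([ 98., 400., 118.]), array([660., 400., 235.])]
500 [array([398., 500., 241.]), array([398., 500.,  68.]), array([ 60., 500.,  74.]), array([676., 500., 203.])]
(192, 568, 203) [[187.33182678  63.61005629]] [[  3.81147835 347.11045137]]
(192, 568, 300) [[184.65886537  34.33557277]] [[-25.78055432 353.57897088]]
(330, 300, 203) [[214.99641118  93.59753573]] [[129.53450184 265.3251415 ]]
(330, 300, 300) [[213.22335574  58.7368687 ]] [[113.45821339 262.74875734]]
[472.56399474  24.03292544]
```

```bash
python3 -m creep '{"translation":[[0,0,-30],[0,0,-40],[0,0,-40],[0,0,-40],[-15,-15,0],[-31,-30,0],[-31,-30,0],[-31,-30,0],[-31,-30,0],[-31,-30,0]],"rotation":[[0,0,0],[0,0,0],[0,0,0],[0,0,0],[0,0,0.0466],[0,0,0],[0,0,0],[0,0,0],[0,0,0],[0,0,0]],"claw":[70,70,70,70,70,70,70,70,70,70]}' 40
```

```text
time: 1.3
tool_pos: [291.9, 351.5, 354.1]
tcp_rot: [180.0, 0.0, 158.6]
ft_force: [0.7, 0.4, 0.1]
finger_gap: 69.9
```

```bash
python3 -m creep '{"translation":[[-33,-27,0],[-33,-27,0],[-33,-27,0],[-33,-27,0],[-33,-27,0],[-33,-27,0],[-33,-27,0],[-20,-15,0],[0,0,0],[0,0,0]],"rotation":[[0,0,0],[0,0,0],[0,0,0],[0,0,0],[0,0,0],[0,0,0],[0,0,0],[0,0,0],[0,0,0],[0,0,0]],"claw":[70,70,70,70,70,70,70,70,70,70]}'
```

```text
time: 2.3
tool_pos: [450.8, 71.2, 353.9]
tcp_rot: [180.0, -0.0, 158.5]
ft_force: [0.7, -0.2, 0.6]
finger_gap: 69.8
```

```bash
python3 -m creep '{"translation":[[-19,-18,0],[-18,-18,0],[0,0,40],[0,0,40],[0,0,40],[0,0,40],[0,0,40],[0,0,20],[0,0,0],[0,0,0]],"rotation":[[0,0,0],[0,0,0],[0,0,0],[0,0,0],[0,0,0],[0,0,0],[0,0,0],[0,0,0],[0,0,0],[0,0,0]],"claw":[70,70,70,70,70,70,70,70,70,70]}'
python3 - <<'E'
from h import *
print(sense())
for n in("side","top"):
    d=snapshot(n);f=d["frame"][...,::-1]
    c=f[60:250,190:340] if n=="side" else f[110:250,160:330]
    cv2.imwrite(f"pics/{n}1.png",cv2.resize(c,None,fx=3.1 if n=="side" else 4,fy=3.1 if n=="side" else 4,interpolation=cv2.INTER_CUBIC))
E
```

```text
time: 3.3
tool_pos: [472.2, 25.4, 134.9]
tcp_rot: [180.0, 0.0, 158.7]
ft_force: [-0.7, 0.9, 0.9]
finger_gap: 70.1
{'time': 3.3, 'joint_pos': array([-3.14147142e+00, -1.01373317e+01,  1.09895622e+02,  1.09200074e-02,
        8.02228306e+01, -7.18253338e+01]), 'qd': array([-0.35932515, -0.86436891, -2.09615316, -0.06502224,  0.10260181,
       -0.21553468]), 'joint_efforts': array([ 5.33606624e-02, -3.75456905e+01, -4.62332726e+01,  5.32717706e-03,
       -1.24256301e-02,  1.16596281e-02]), 'tool_pos': array([472.22041789,  25.43343386, 134.93223063]), 'tcp_rot': array([1.79983886e+02, 1.45806117e-02, 1.58682008e+02]), 'ft_force': array([-0.71393585,  0.86443664,  0.87458024]), 'wrist_torque': array([ 0.02480916, -0.01202194, -0.01229527]), 'finger_gap': 70.14363480783048}
```

View pics/side1.png

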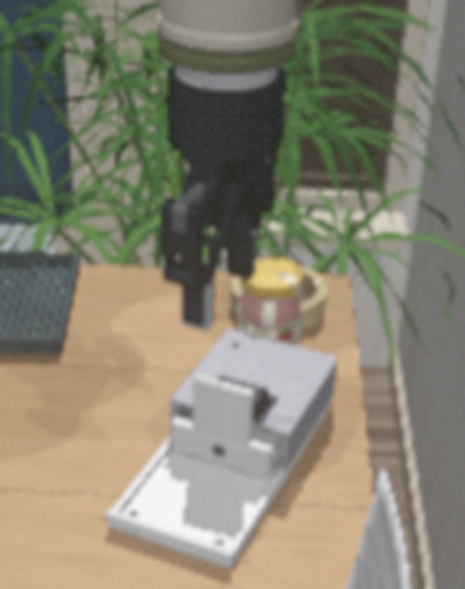

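View pics/top1.png

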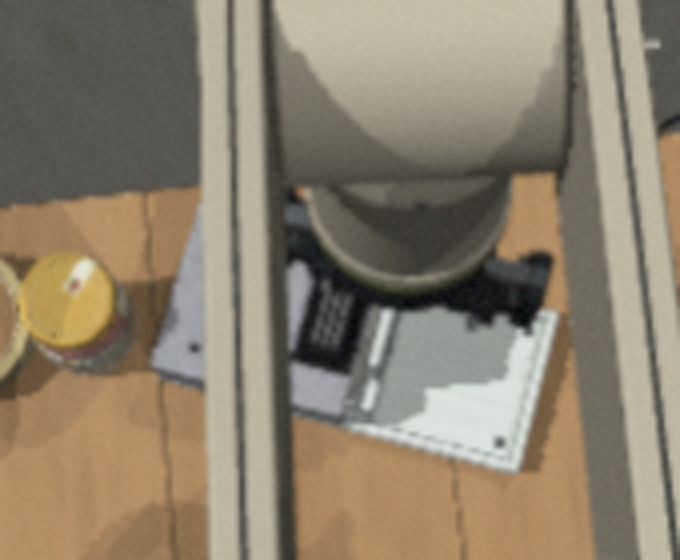

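The side view shows both fingertips above the dock, with the near tip's lower end at zoom (198,325) and nothing touched. In the top view the arm partly hides the dock. The jaw line lies along the dock's length. I'll check the tip's position by ray.

```bash
python3 - <<'E'
from h import *
s=snapshot("side");px=np.array([[198,326],[184,322],[211,328]])/3.1+[190,60]
ux=np.array([np.cos(np.radians(68.6)),np.sin(np.radians(68.6))]);uy=np.array([-ux[1],ux[0]])
for z in(135,130,125,120):
    P=onz(s,px,z);D=P[:,:2]-[499.2,92]
    print(z,P[0].round(1),np.c_[D@ux,D@uy].round(1).tolist())
E
```

```text
135 [456.4  43.1 135. ] [[-61.1, 22.0], [-60.7, 33.8], [-59.3, 12.1]]
130 [456.   50.9 130. ] [[-54.0, 25.2], [-53.7, 37.1], [-52.2, 15.2]]
125 [455.6  58.6 125. ] [[-47.0, 28.4], [-46.6, 40.4], [-45.1, 18.3]]
120 [455.2  66.4 120. ] [[-39.9, 31.6], [-39.5, 43.8], [-38.0, 21.4]]
```

```bash
python3 - <<'E'
from h import *
s=snapshot("side")
st=sense();T=st["tool_pos"];ux=np.array([np.cos(np.radians(68.6)),np.sin(np.radians(68.6)),0])
for z in(0,10,20,30,40,60,73):
    P=[T+ux*k+[0,0,z] for k in(-35,-49,35,49)]
    print(z,((proj(s,P)-[190,60])*3.1).round(0).tolist())
f=s["frame"][...,::-1];cv2.imwrite("pics/side2.png",cv2.resize(f[60:190,220:300],None,fx=4.5,fy=4.5,interpolation=cv2.INTER_CUBIC))
E
```

```text
0 [[200.0, 364.0], [191.0, 374.0], [239.0, 316.0], [246.0, 308.0]]
10 [[200.0, 352.0], [192.0, 362.0], [239.0, 305.0], [246.0, 296.0]]
20 [[200.0, 340.0], [192.0, 350.0], [240.0, 294.0], [247.0, 285.0]]
30 [[201.0, 328.0], [192.0, 338.0], [240.0, 282.0], [247.0, 273.0]]
40 [[201.0, 316.0], [192.0, 326.0], [241.0, 270.0], [248.0, 262.0]]
60 [[201.0, 291.0], [192.0, 301.0], [242.0, 246.0], [249.0, 238.0]]
73 [[202.0, 274.0], [193.0, 284.0], [242.0, 230.0], [250.0, 222.0]]
```

View pics/side2.png

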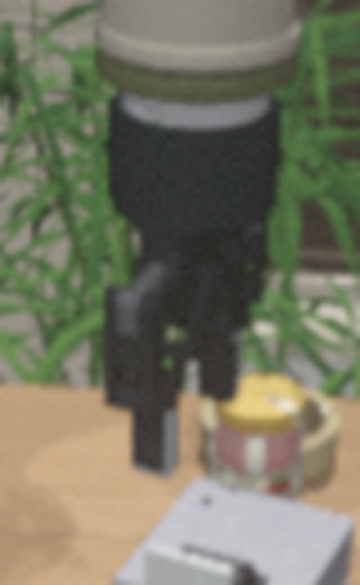

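```bash
python3 - <<'E'
from h import *
s=snapshot("top")
st=sense();T=st["tool_pos"];print(T);ux=np.array([np.cos(np.radians(68.6)),np.sin(np.radians(68.6)),0]);uy=np.array([-ux[1],ux[0],0])
for z in(10,40,70,100):
    P=[T+ux*k+uy*w+[0,0,z] for k,w in((-35,0),(-50,-11),(-50,0),(-50,11),(-65,11))]
    print(z,((proj(s,P)-[160,110])*4).round(0).tolist())
d=cv2.imread("pics/side0.png");cv2.imwrite("pics/s0g.png",cv2.resize(d[0:80,140:240],None,fx=6,fy=6,interpolation=cv2.INTER_CUBIC))
c=s["frame"][140:200,230:310,::-1];cv2.imwrite("pics/t2.png",cv2.resize(cv2.convertScaleAbs(c,alpha=1.8,beta=10),None,fx=8,fy=8,interpolation=cv2.INTER_CUBIC))
E
```

```text
[473.38827766  24.58911374 135.9146553 ]
10 [[464.0, 320.0], [496.0, 307.0], [491.0, 327.0], [486.0, 346.0], [514.0, 353.0]]
40 [[467.0, 307.0], [500.0, 295.0], [495.0, 314.0], [490.0, 334.0], [518.0, 342.0]]
70 [[470.0, 294.0], [504.0, 281.0], [499.0, 301.0], [493.0, 322.0], [522.0, 329.0]]
100 [[473.0, 279.0], [508.0, 266.0], [503.0, 287.0], [497.0, 309.0], [527.0, 316.0]]
```

View pics/s0g.png

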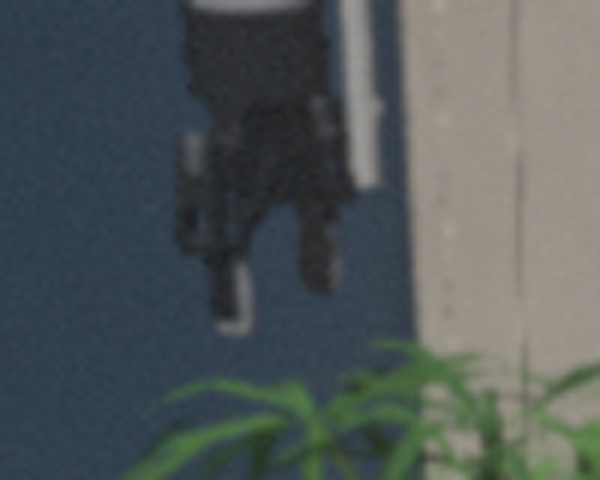

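View pics/t2.png

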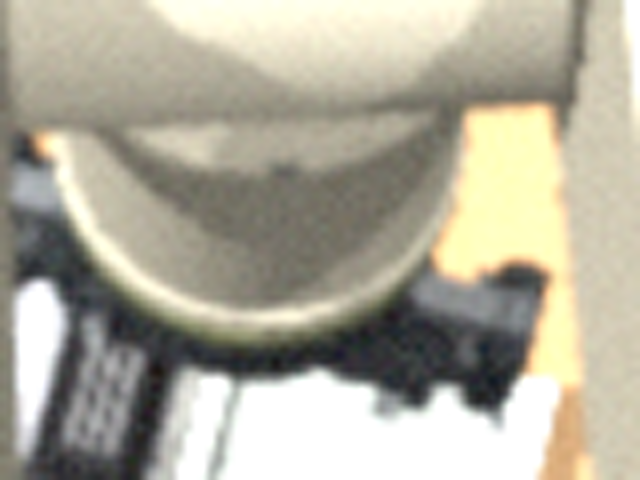

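```bash
python3 -m creep '{"translation":[[0,0,20],[0,0,20],[0,0,15],[0,0,5],[0,0,0]],"rotation":[[0,0,0],[0,0,0],[0,0,0],[0,0,0],[0,0,0]],"claw":[70,70,70,70,70]}'
python3 - <<'E'
from h import *
s=snapshot("side")
f=s["frame"][...,::-1];cv2.imwrite("pics/side3.png",cv2.resize(f[100:250,210:330],None,fx=4,fy=4,interpolation=cv2.INTER_CUBIC))
st=sense();T=st["tool_pos"];print(T,st["ft_force"])
E
```

```text
time: 4.05
tool_pos: [472.0, 24.5, 74.0]
tcp_rot: [-180.0, -0.0, 158.6]
ft_force: [-0.8, 0.5, -1.0]
finger_gap: 69.8
[472.60585734  24.44573244  74.8189493 ] [0.24295646 0.65852149 0.38224763]
```

View pics/side3.png

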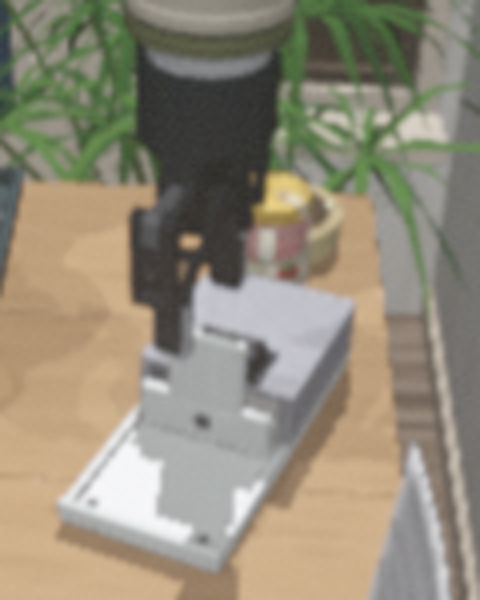

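```bash
python3 - <<'E'
from h import *
s=snapshot("side")
ux=np.array([np.cos(np.radians(68.6)),np.sin(np.radians(68.6)),0]);uy=np.array([-ux[1],ux[0],0]);O=np.array([499.2,92,0])
g=lambda x,y,z:O+ux*x+uy*y+[0,0,z]
def pr(n,L):print(n,((proj(s,[g(*p) for p in L])-[210,100])*4).round().tolist())
pr("tab top",[(-66,25,90),(-66,-25,90)])
pr("roof",[(-50,52,50),(-50,-52,50),(68,-52,50),(68,52,50)])
for z in (84,95,108,115):
  pr(z,[(-72-42,11,z),(-72-42,-11,z),(-72-50,11,z),(-72-50,-11,z)])
  pr("far",[(-72+35,11,z),(-72+35,-11,z)])
E
```

```text
tab top [[166.0, 327.0], [244.0, 349.0]]
roof [[138.0, 355.0], [292.0, 400.0], [356.0, 300.0], [213.0, 263.0]]
84 [[153.0, 386.0], [188.0, 396.0], [147.0, 394.0], [182.0, 404.0]]
far [[207.0, 316.0], [240.0, 325.0]]
95 [[153.0, 370.0], [188.0, 381.0], [147.0, 378.0], [182.0, 389.0]]
far [[208.0, 301.0], [241.0, 310.0]]
108 [[153.0, 352.0], [189.0, 362.0], [147.0, 360.0], [183.0, 370.0]]
far [[208.0, 283.0], [242.0, 292.0]]
115 [[153.0, 342.0], [189.0, 352.0], [147.0, 350.0], [183.0, 360.0]]
far [[209.0, 274.0], [243.0, 283.0]]
```

The side picture shows the near pad ending at about (170,352), in front of the tab's left part, and the far pad at about (227,285). By ray the tips are about 36 mm above the reported TCP, so I'll watch the force on the way down.

```bash
python3 -m creep '{"translation":[[0,0,8],[0,0,8],[0,0,2],[0,0,0]],"rotation":[[0,0,0],[0,0,0],[0,0,0],[0,0,0]],"claw":[70,70,70,70]}'
python3 -m creep '{"translation":[[0,0,3],[0,0,3],[0,0,0]],"rotation":[[0,0,0],[0,0,0],[0,0,0]],"claw":[70,70,70]}'
```

```text
time: 4.55
tool_pos: [471.5, 24.5, 55.3]
tcp_rot: [-180.0, -0.1, 158.6]
ft_force: [0.3, 0.3, 0.2]
finger_gap: 69.9
time: 4.85
tool_pos: [471.9, 24.5, 49.6]
tcp_rot: [-180.0, -0.0, 158.6]
ft_force: [-0.1, 0.2, -0.5]
finger_gap: 70.1
```

```bash
python3 - <<'E'
from h import *
s=snapshot("side")
f=s["frame"][...,::-1];cv2.imwrite("pics/side4.png",cv2.resize(f[100:250,210:330],None,fx=4,fy=4,interpolation=cv2.INTER_CUBIC))
st=sense();T=st["tool_pos"];print(T,st["ft_force"])
E
```

```text
[472.02654302  24.52823504  49.88001585] [-0.60128539 -0.78545043 -0.63818188]
```

View pics/side4.png

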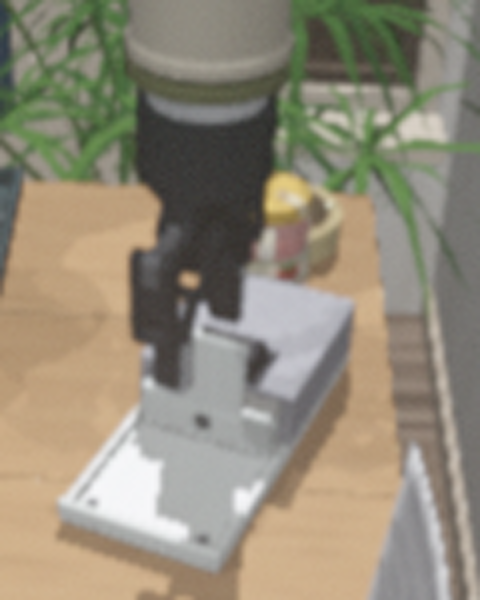

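The near tip is at about (168,387) in front of the tab and the far tip is at (228,318), still above the button. There's no contact yet.

```bash
python3 -m creep '{"translation":[[0,0,5],[0,0,5],[0,0,4],[0,0,0]],"rotation":[[0,0,0],[0,0,0],[0,0,0],[0,0,0]],"claw":[70,70,70,70]}'
for i in 1 2 3; do :; done
python3 -m creep '{"translation":[[0,0,1.5],[0,0,1.5],[0,0,0]],"rotation":[[0,0,0],[0,0,0],[0,0,0]],"claw":[70,70,70]}'
```

```text
time: 5.3
tool_pos: [471.4, 24.5, 35.1]
tcp_rot: [-180.0, -0.1, 158.6]
ft_force: [-0.5, 0.7, 0.3]
finger_gap: 70.1
time: 5.6
tool_pos: [472.1, 24.5, 33.0]
tcp_rot: [-180.0, -0.0, 158.6]
ft_force: [-0.0, 0.9, 0.0]
finger_gap: 70.1
```

```bash
python3 -m creep '{"translation":[[0,0,1.5],[0,0,1.5],[0,0,0]],"rotation":[[0,0,0],[0,0,0],[0,0,0]],"claw":[70,70,70]}'; python3 -c "
from bench import *
import numpy as np
s=sense();print(s['tool_pos'],s['ft_force'],s['wrist_torque'])"
```

```text
time: 5.9
tool_pos: [472.0, 24.5, 29.9]
tcp_rot: [-180.0, -0.0, 158.6]
ft_force: [0.0, 0.2, -0.6]
finger_gap: 70.0
[472.01353595  24.52700134  29.85884616] [ 0.02056791  0.24143232 -0.61293262] [0.04214233 0.00313168 0.02852862]
```

```bash
python3 -m creep '{"translation":[[0,0,1.5],[0,0,1.5],[0,0,0]],"rotation":[[0,0,0],[0,0,0],[0,0,0]],"claw":[70,70,70]}'
```

```text
time: 6.2
tool_pos: [472.4, 24.5, 27.3]
tcp_rot: [180.0, 0.0, 158.6]
ft_force: [-1.3, 1.1, 2.4]
finger_gap: 69.8
```

```bash
python3 - <<'E'
from h import *
for n in("side","top"):
    s=snapshot(n)
    f=s["frame"][...,::-1];f=f[100:250,210:330] if n=="side" else f[140:230,190:310]
    cv2.imwrite(f"pics/{n}5.png",cv2.resize(f,None,fx=4,fy=4,interpolation=cv2.INTER_CUBIC))
E
```

```text
(no output)
```

View pics/side5.png

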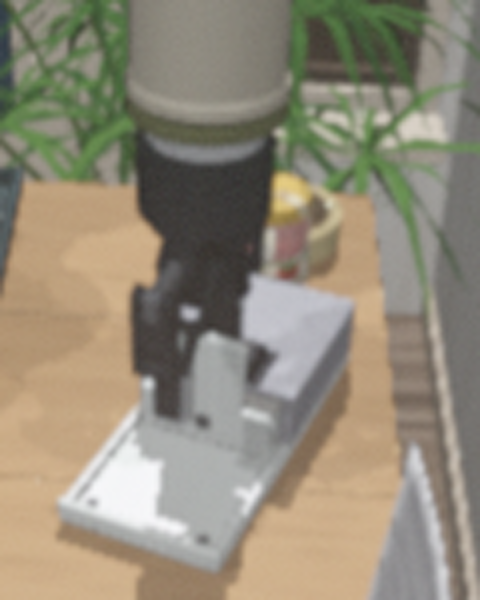

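View pics/top5.png

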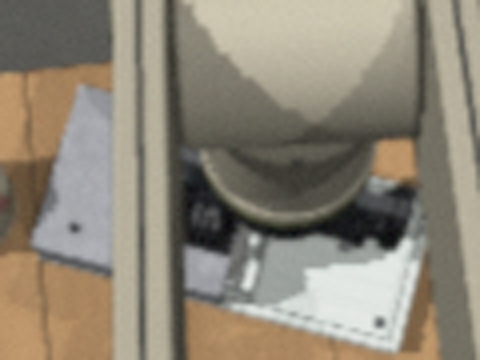

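The side view shows the near tip at about (168,415) well outside the tab and the far finger meeting the button, and the 2.4 N upward force marks first contact. In the top view the far finger is over the black bar. I'll press now.

```bash
python3 -m creep '{"translation":[[0,0,2],[0,0,2],[0,0,2],[0,0,0],[0,0,0]],"rotation":[[0,0,0],[0,0,0],[0,0,0],[0,0,0],[0,0,0]],"claw":[70,70,70,70,70]}'; python3 - <<'E'
from h import *
for n in("side",):
    s=snapshot(n)
    f=s["frame"][...,::-1];f=f[100:250,210:330] if n=="side" else f[140:230,190:310]
    cv2.imwrite(f"pics/{n}6.png",cv2.resize(f,None,fx=4,fy=4,interpolation=cv2.INTER_CUBIC))
s=sense();print(s['tool_pos'],s['ft_force'],s['wrist_torque'])
E
```

```text
time: 6.8
tool_pos: [472.5, 24.5, 21.3]
tcp_rot: [180.0, 0.0, 158.6]
ft_force: [-1.3, -1.6, 5.3]
finger_gap: 70.4
[472.44206761  24.50454633  21.34151402] [-1.60477708 -0.55575084  5.88877231] [0.1200292  0.17749175 0.11411834]
```

View pics/side6.png

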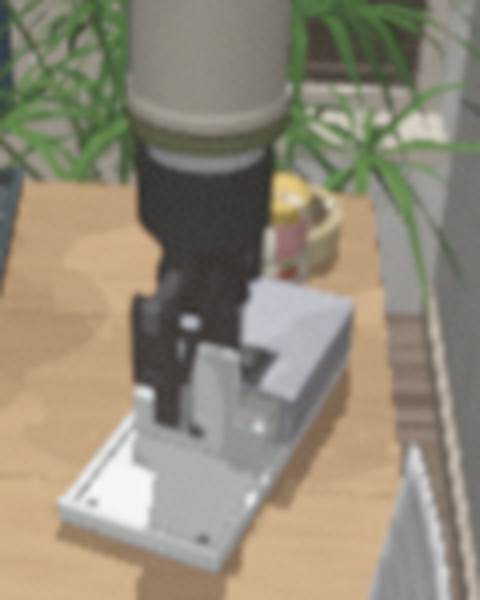

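The tab's top edge has moved down to about (215,348), so the cradle is released and creeping out. The upward force is 5–6 N, so the button is well down. I'll hold here.

```bash
python3 -m creep '{"translation":[[0,0,0],[0,0,0],[0,0,0],[0,0,0],[0,0,0],[0,0,0],[0,0,0],[0,0,0],[0,0,0],[0,0,0]],"rotation":[[0,0,0],[0,0,0],[0,0,0],[0,0,0],[0,0,0],[0,0,0],[0,0,0],[0,0,0],[0,0,0],[0,0,0]],"claw":[70,70,70,70,70,70,70,70,70,70]}'; python3 -m creep '{"translation":[[0,0,0],[0,0,0],[0,0,0],[0,0,0],[0,0,0],[0,0,0]],"rotation":[[0,0,0],[0,0,0],[0,0,0],[0,0,0],[0,0,0],[0,0,0]],"claw":[70,70,70,70,70,70]}'; python3 - <<'E'
from h import *
for n in("side","top"):
    s=snapshot(n)
    f=s["frame"][...,::-1];f=f[100:250,210:330] if n=="side" else f[140:230,190:310]
    cv2.imwrite(f"pics/{n}7.png",cv2.resize(f,None,fx=4,fy=4,interpolation=cv2.INTER_CUBIC))
s=sense();print(s['tool_pos'],s['ft_force'],s['wrist_torque'])
E
```

```text
time: 7.85
tool_pos: [472.4, 24.4, 21.4]
tcp_rot: [-180.0, 0.0, 158.6]
ft_force: [-3.0, -1.7, 6.6]
finger_gap: 70.0
time: 8.45
tool_pos: [472.4, 24.4, 21.4]
tcp_rot: [-180.0, 0.0, 158.6]
ft_force: [-2.4, -1.3, 6.3]
finger_gap: 69.8
[472.38562223  24.38287534  21.36417804] [-1.98129122 -1.20726183  6.29594048] [0.04318125 0.30354678 0.07697998]
```

View pics/side7.png

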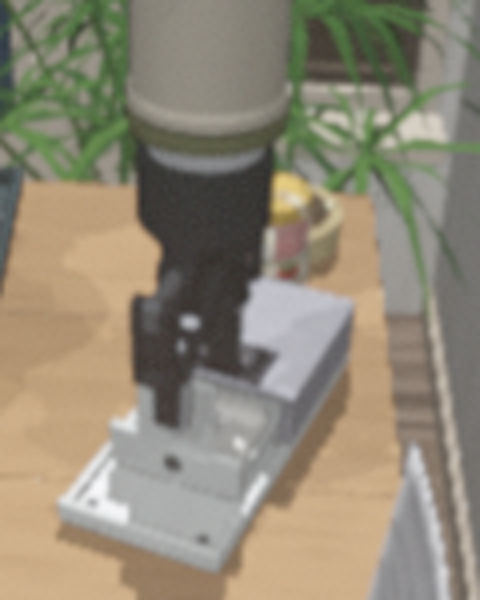

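View pics/top7.png

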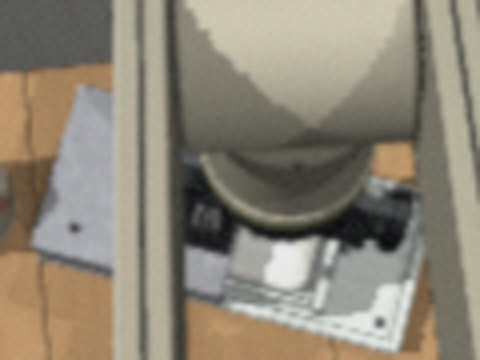

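The side view now shows the tab behind the near finger at about (168,415), with its foot at (178,462) well short of the end stop. The top view shows the reader in the cradle. I'll check that it stays still.

```bash
python3 - <<'E'
from h import *
a=[snapshot("side")["frame"],snapshot("top")["frame"]];np.save("/tmp/a.npy",np.array(a))
E
python3 -m creep '{"translation":[[0,0,0],[0,0,0],[0,0,0],[0,0,0],[0,0,0],[0,0,0],[0,0,0],[0,0,0],[0,0,0],[0,0,0]],"rotation":[[0,0,0],[0,0,0],[0,0,0],[0,0,0],[0,0,0],[0,0,0],[0,0,0],[0,0,0],[0,0,0],[0,0,0]],"claw":[70,70,70,70,70,70,70,70,70,70]}'; python3 - <<'E'
from h import *
a=np.load("/tmp/a.npy")
S=snapshot("side");T=snapshot("top")
for n,x,y,(r,c) in(("side",a[0],S["frame"],(slice(180,245),slice(220,285))),("top",a[1],T["frame"],(slice(195,228),slice(245,300)))):
    g=[np.float32(cv2.cvtColor(k,cv2.COLOR_RGB2GRAY)[r,c]) for k in(x,y)]
    print(n,cv2.phaseCorrelate(*g),np.abs(g[0]-g[1]).mean(),np.abs(g[0]-g[1]).max())
ux=np.array([np.cos(np.radians(68.6)),np.sin(np.radians(68.6)),0]);uy=np.array([-ux[1],ux[0],0]);O=np.array([499.2,92,0])
for out in(30,36,42,48): print(out,((proj(S,[O+ux*(-66-out)+uy*y+[0,0,90] for y in(25,-25)])-[210,100])*4).round().tolist())
s=sense();print(s['tool_pos'],s['ft_force'],s['time'])
E
```

```text
time: 9.65
tool_pos: [472.4, 24.4, 21.4]
tcp_rot: [-180.0, 0.0, 158.6]
ft_force: [-1.9, -1.6, 5.8]
finger_gap: 70.4
side ((-0.012519770720338386, -0.029056213226461125), 1.0088902715547585) 1.0078106 9.0
top ((0.021663892695197973, 0.004527190783132795), 0.999565350788611) 1.7195592 14.0
30 [[144.0, 354.0], [223.0, 377.0]]
36 [[140.0, 360.0], [219.0, 383.0]]
42 [[135.0, 365.0], [215.0, 389.0]]
48 [[131.0, 371.0], [211.0, 395.0]]
[472.38823422  24.36930295  21.35520962] [-3.23263485 -0.64402064  5.29709526] 9.75
```

The cradle shifted under 0.03 px over 1 s, and it is roughly 38–42 mm out. The button force is 5–6 N, so I'm handing in.

```bash
python3 -c "
from bench import *
print(hand_in())"
```

```text
the job is handed in; nothing more can be done
None
```

I pressed the dock's button with one fingertip and stood the other finger, jaws 70 mm apart, in the cradle's path. The cradle came out and stopped against that finger by its tab. I handed in at about 9.8 s, still holding both.

**Last checks before handing in:**
- **Cradle:** it was still, with image shift under 0.03 px over 1 s in both views. It is roughly 40 mm out (estimated from the images), well short of the 85 mm end stop.
- **Button:** the upward force was 5.3–6.3 N, and the tip had gone down about 6–8 mm from first contact. Both are past the 4.5 mm needed.
- **Tab finger:** the sideways force was only about 2–3 N.
- **Reader and surroundings:** the reader showed in the cradle in the last top picture. I steered clear of the other things and none looked moved in the close-ups. I took no final full-scene picture, so the bell in particular was not rechecked.

**Disagreement:** the pictures put the fingertips about 36 mm above the reported TCP, more than the stated swing of the pads explains. I relied on the pictures and on the contact force, which agreed: contact came at TCP z of about 28 mm, against a button top at 64 mm.

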